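# Tip the caster balls into the tray's nose

### The arm

A 7-joint arm with a two-finger parallel gripper is mounted at the origin on the work surface. World frame = base frame: x ahead of the robot, y to its left, z up, the work surface at z = 0. Lengths are in m, angles in degrees, forces in N, time in s.
With the tool pointing down it reaches from about 0.425 to 0.875 m from the base axis. Payload 4.7 kg.
Tool frame: the origin (TCP) lies midway between the tips of the shut fingers; the grasp point (between the pads) lies env.grip_point_offset behind it (env.grip_point_offset is the distance from the TCP to the grasp point, in m); z points along the fingers, y is the line along which they close (so a half turn about z gives the same grasp; the last joint's range is limited). The gripper opens to 87 mm and grips with 3 to 60 N. Pads are 19 mm wide; open, the fingers measure 117 mm over their backs; the gripper's body (75 mm by 190 mm) begins 51 mm behind the grasp point.
Start: joints at [77.069, 18.392, -4.016, 83.108, 1.295, 78.541, -3.26], TCP at [0.154, -0.631, 0.223] pointing down, gripper open.
Joint ranges: [-163.93, 163.93], [-17.29, 119.83], [-79.2, 71.16], [3.27, 140.29], [-89.18, 269.18], [5.43, 117.66], [-154.24, 154.24]. Speed limits (degrees/s): [147.25, 147.25, 180, 180, 180, 180, 180].

### API

Orientations are given as [roll, pitch, yaw] about the fixed x, y, z axes, in that order (R = Rz(yaw) Ry(pitch) Rx(roll)).
In Python, from cell import env gives the robot as it stands.
- The arm moves only by the shell command python3 -m creep 'ROWS' [FORCE]. ROWS is a JSON object of lists of equal length, an entry for each row: "translation": the shift along the tool's x, y, z in units of 0.08 m (1.0 is 0.08 m), a list of three; "turn": the turn, a rotation vector about the tool's x, y, z in units of 180 degrees (1.0 is 180 degrees), a list of three; "grip": the opening, from 0 (shut) to 1 (fully open). In form: {"translation": [[x, y, z], ...], "turn": [[ax, ay, az], ...], "grip": [grip, ...]}. A call has 1 to 5 rows; each row shifts and turns the commanded pose from where the row before left it, along the tool's axes as they then stand; what a row does not reach is not made up. A row lasts 1/8 s, in which the tool goes at most 62.5 mm and 10.7 degrees, less where a joint would pass 70% of its speed; a pose out of reach is approached as far as the arm can. A call with a number of a shift or a turn outside -1 to 1 is refused whole. A call with a gripper value outside its range is refused whole. The fingers move at their own pace and stop on an object; FORCE is the grip in N (left out, the last holds). Time passes only in rows, so rows that do not move let the fingers close. It gives the time, the measured TCP pose, the force, the opening and the grip force at its end, in the units of the state.
- env.get_obs(): the state, without advancing time (a new reading comes with each control period).
- env.read_camera(name): name is "side" or "top"; returns a dict with "frame" (400x640x3 uint8, red, green, blue), "z_map" (400x640 float32, m along the optical axis (not along the pixel's ray), 0 where there is no reading), "K" (3x3 intrinsics, pixels), "rvec" (rotation vector, rad) and "tvec" (3), from world to camera coordinates, as OpenCV has them. Camera axes: x right, y down, z forward; pixel columns grow to the right and rows downward; lengths in m; the calibration is good to about 2 mm. A picture is of the moment at which its call begins.
- env.sign_off(): hands the job in; it is judged then, once.
The state is a dict: "time_s": time; "qpos": joint angles; "joint_velocities": joint speeds; "effort": joint torques, N m; "tool_pos": TCP position; "tool_rot": TCP orientation; "force": force on the tool from outside, world axes, zero at the start; "wrist_torque": the same for the moment, N m; "grip_width": finger opening in m; "grasp_force": force on a finger pad.
Only numpy, scipy, OpenCV 4.12 (cv2) and the standard library are available. Lean on these libraries where they do the work, as an engineer would, in place of code of your own. Each camera call takes 0.05 s, during which the arm holds its last target. There are 200 camera calls.

### The job

Two tilting parts trays stand on the bench. Tip the one with the steel balls well nose-down and leave it tipped, so that all four balls run together into its narrow nose where a scoop can gather them; spill none, and leave the tray of nuts as it is.

Things in the scene. Friction and masses are not known exactly. Their poses are not given: they have to be found in the camera images.
- ball_tray (a joint): tilt (rad) of the tray with the balls: grey, inside 250 mm long, 32 mm deep, rear half 160 mm wide, front half tapering to a 62 mm nose, hung in a fixed dark stand on a level cross axis at mid-length, 95 mm above the bench. 0 level, + nose down, stops -0.10 and 0.42. Starts a little nose-up. Stiff pivot: it stays at any tilt; pushing the tab down takes 6 to 11 N.
- ball_tray_tab (a point): middle of the top of the ball tray's thumb tab, a ledge 44 wide, 46 long, 4 mm thick, level with the rim beyond the nose; push it down to lower the nose. Axes turn with the tray: x from nose to rear, y across, z up out of it. Pivot axis: along y, through 152 mm +x, 22 mm -z of here. Nose wall's inside 27 mm +x, floor 32 mm -z. Tab is 53 mm over the bench at the lower stop.
- nut_tray (a joint): tilt (rad) of the other tray, same make, size, stiffness and joint values on its own stand, but holding three big hexagonal nuts; to be left alone. Either tray may be the left one; both noses point roughly (within 30 degrees of -x) to the robot's side.
- ball1_center (a point): centre of ball 1 of 4: plain steel caster ball, 28 mm across, about 90 g, rolling freely in the ball tray
- ball2_center (a point): centre of ball 2 of 4: plain steel caster ball, 28 mm across, about 90 g, rolling freely in the ball tray
- ball3_center (a point): centre of ball 3 of 4: plain steel caster ball, 28 mm across, about 90 g, rolling freely in the ball tray
- ball4_center (a point): centre of ball 4 of 4: plain steel caster ball, 28 mm across, about 90 g, rolling freely in the ball tray
There are look-alikes about, which are no part of the job. What is shaped like the part that bears ball2_center but yellow is not meant. Leave any yellow look-alike of the part that bears ball4_center alone.

How it is judged:
By the outcome, as a careful person would: the job done as asked, in the order asked, and still so for the second after the job is handed in, with the robot touching nothing.
It also fails if it takes over 32 s, if anything falls off the work surface, if the arm or the gripper's body presses on something with over 40 N, if the wrist force passes 120 N, or if a joint passes its speed limit or range.

## Working session

There is one attempt and no reset: what is moved stays moved. The work goes in short steps, Python scripts to look and compute and a shell command to move; the robot and the scene stay as the last step left them, time stands still between calls to the robot, and variables do not carry over. Pictures are saved under pics/ and viewed, at most 10 in all, crops included, and the job is handed in when it is done.

```bash
mkdir -p pics; cat > h.py <<'E'
import numpy as np, cv2
from cell import env
def cam(n):
    c=env.read_camera(n); R=cv2.Rodrigues(np.array(c["rvec"],float))[0]; t=np.array(c["tvec"],float).ravel()
    c["R"]=R; c["t"]=t; return c
def cloud(c):
    z=c["z_map"]; K=np.array(c["K"]); v,u=np.mgrid[:z.shape[0],:z.shape[1]]
    p=np.stack([(u-K[0,2])/K[0,0]*z,(v-K[1,2])/K[1,1]*z,z],-1)
    P=(p-c["t"])@c["R"]; P[z<=0]=np.nan; return P
def save(c,f): cv2.imwrite(f,c["frame"][:,:,::-1])
E
python3 - <<'E'
from h import *
import pickle
a=cam("top");b=cam("side");pickle.dump((a,b),open("s0.pkl","wb"))
save(a,"pics/top0.png");save(b,"pics/side0.png")
o=env.get_obs();print(o["time_s"],o["tool_pos"],o["tool_rot"],o["force"],env.grip_point_offset)
E
```

```text
0.1 [ 0.15419468 -0.63092772  0.22156848] [-1.79901157e+02  6.78582348e-03  1.37400195e+01] [ 0.25779847 -0.01184757 -0.55644952] 0.0187
```

View pics/top0.png

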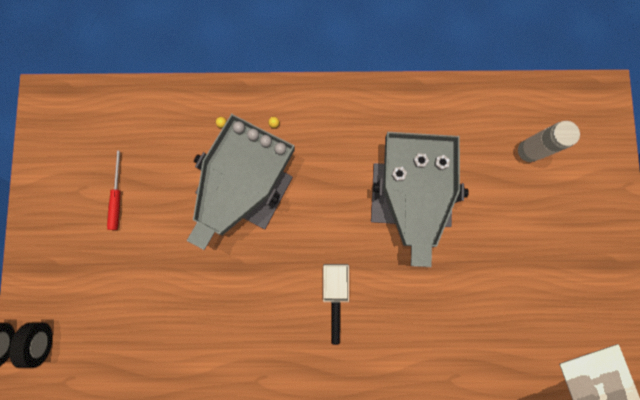

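View pics/side0.png

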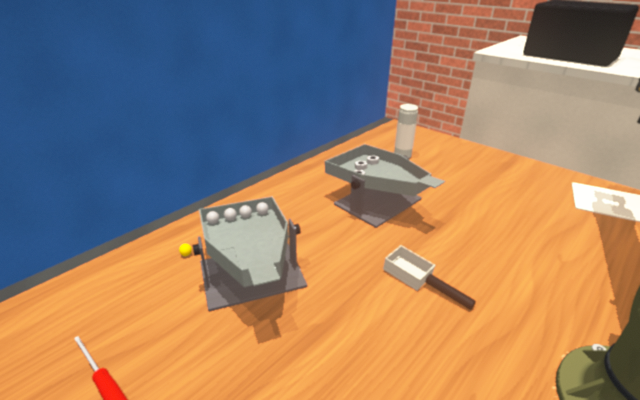

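The top view shows the grey balls at (238,127), (253,134), (265,141) and (280,148), in the rear of the left tray with its tab at about (201,236). The right tray, at about (422,190), holds three nuts. Two yellow look-alike balls lie on the bench at (221,122) and (274,122). The left tray is the one to tip.

```bash
python3 - <<'E'
from h import *
import pickle
a,b=pickle.load(open("s0.pkl","rb"))
P=cloud(a)
for n,(u,v) in dict(tab=(201,236),nose=(215,225),axL=(199,160),axR=(275,200),floor=(235,180),rearL=(234,118),rearR=(293,149),b1=(238,127),b4=(280,148),tab2=(421,257),grip=(600,385),wheel=(30,345),table=(335,200),scoop=(335,280)).items(): print(n,P[v,u].round(3))
# tab: points near 0.1 high region
V=P[222:252,183:218]; z=V[...,2]
m=(z>0.08)&(z<.2); 
for r in range(0,30,2): print(222+r,' '.join('%4d'%(1000*x) for x in z[r,::2]))
t=a["frame"][90:260,160:480];cv2.imwrite("pics/crop.png",cv2.resize(t[:,:160,::-1],None,fx=3.5,fy=3.5,interpolation=cv2.INTER_CUBIC))
E
```

```text
tab [0.521 0.271 0.132]
nose [0.547 0.25  0.094]
axL [0.694 0.286 0.111]
axR [0.602 0.113 0.104]
floor [0.651 0.209 0.085]
rearL [0.8   0.215 0.085]
rearR [0.723 0.074 0.09 ]
b1 [0.774 0.201 0.099]
b4 [0.723 0.103 0.098]
tab2 [ 0.473 -0.207  0.13 ]
grip [ 0.167 -0.648  0.004]
wheel [0.283 0.66  0.08 ]
table [ 0.612 -0.026 -0.   ]
scoop [ 0.415 -0.023  0.003]
222   -4    1    1    0    1   -1   -4  129  127   96   95   99   98   95   94   96   95   94
224    1    0    0    2    0    2   -2  131  131  131  127   94   99   94   99   93   96   93
226    1   -2    0    0    0   -1  126  129  129  128  127  130  129   97   98   95   97   96
228   -1   -2    1    0    1  130  128  128  130  126  128  131  130  129  127   98   97   96
230   -2    3    0    2   -1  131  129  132  129  126  130  131  129  128  129  129  132   95
232    0    1   -2    0  132  129  129  133  131  129  130  130  128  129  127  129    0  127
234    0    0   -1    0  132  132  132  131  132  130  131  128  130  129  127    2   -2    0
236   -3    1    0  131  130  132  129  130  132  131  132  130  129  132  132    2    2   -5
238    1    0    0  135  131  131  129  131  132  131  129  130  130  128   -1    0    0    0
240    1    1  132  137  134  130  129  130  133  132  132  131  132  129   -1    0   -1    0
242   -1    0    1    0  131  132  132  130  131  135  131  131  131   -2   -2    0   -2    0
244    0   -1    0    0   -1    2  131  132  134  135  134  133    1    0    1    1    0    1
246   -1    0    0   -1    0   -2   -1    0  134  133  133  132   -3   -2    0    0   -1    2
248   -1   -2   -2   -3   -2    0    0    0    0  132  133   -3   -1    0    0    2    2    0
250    0   -2    0   -2    0    1   -3    1    0    1    0   -1   -6   -2    1    0    0    0
```

View pics/crop.png

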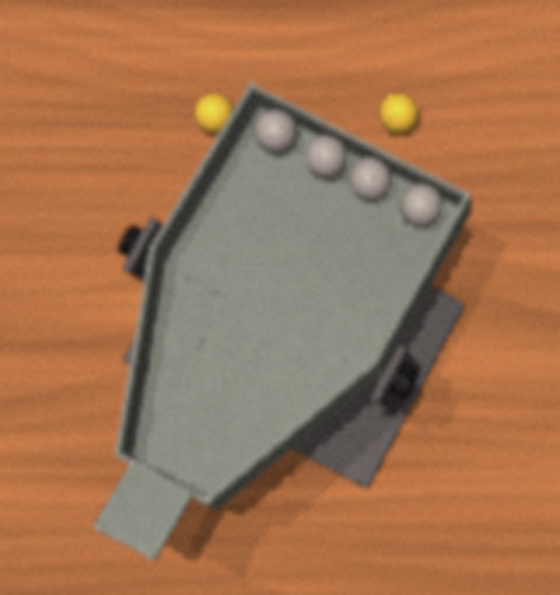

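The crop confirms it: four plain steel balls sit along the rear wall of the left tray. The yellow ones are outside it on the bench. The tab middle is near (0.521, 0.271, 0.132). I'll shut the fingers and swing round on an arc at this height.

```bash
T='{"translation":[[0.7,-0.07,0],[0.7,-0.07,0],[0.7,-0.07,0],[0.7,-0.07,0],[0.7,-0.07,0]],"turn":[[0,0,-0.029],[0,0,-0.029],[0,0,-0.029],[0,0,-0.029],[0,0,-0.029]],"grip":[0,0,0,0,0]}' ; true
python3 -m creep '{"translation":[[0.7,-0.07,0],[0.7,-0.07,0],[0.7,-0.07,0],[0.7,-0.07,0],[0.7,-0.07,0]],"turn":[[0,0,-0.029],[0,0,-0.029],[0,0,-0.029],[0,0,-0.029],[0,0,-0.029]],"grip":[0,0,0,0,0]}' 20
python3 -m creep '{"translation":[[0.7,-0.07,0],[0.7,-0.07,0],[0.7,-0.07,0],[0.7,-0.07,0],[0.7,-0.07,0]],"turn":[[0,0,-0.029],[0,0,-0.029],[0,0,-0.029],[0,0,-0.029],[0,0,-0.029]],"grip":[0,0,0,0,0]}'
```

```text
time_s: 0.72
tool_pos: [0.3976, -0.491, 0.2219]
tool_rot: [-180.0, -0.0, 40.0]
force: [0.0, -0.1, 0.3]
grip_width: 0.0447
grasp_force: 0.0
time_s: 1.35
tool_pos: [0.553, -0.2593, 0.222]
tool_rot: [-180.0, -0.0, 66.1]
force: [0.2, -0.5, -0.1]
grip_width: 0.0014
grasp_force: 0.0
```

```bash
python3 -m creep '{"translation":[[0.69,-0.05,0],[0.69,-0.05,0],[0.69,-0.05,0],[0.69,-0.05,0],[0.69,-0.05,0]],"turn":[[0,0,-0.029],[0,0,-0.029],[0,0,-0.029],[0,0,-0.029],[0,0,-0.029]],"grip":[0,0,0,0,0]}'
python3 -m creep '{"translation":[[0.69,-0.05,0],[0.69,-0.05,0],[0.69,-0.05,0],[0.69,-0.05,0],[0.69,-0.05,0]],"turn":[[0,0,-0.029],[0,0,-0.029],[0,0,-0.029],[0,0,-0.029],[0,0,-0.029]],"grip":[0,0,0,0,0]}'
python3 - <<'E'
from h import *
import pickle
a,b=pickle.load(open("s0.pkl","rb"))
P=cloud(a)[222:254,183:222].reshape(-1,3); P=P[P[:,2]>.118]
d=np.array([np.cos(np.radians(-29)),np.sin(np.radians(-29))])
print(P.mean(0)); (c,s,an)=cv2.minAreaRect(P[:,:2].astype(np.float32)*1000);print(c,s,an)
o=env.get_obs();p=o["tool_pos"];y=np.radians(o["tool_rot"][2])
g=np.array([*(np.array(c)/1000),.135])-p
print(p,o["tool_rot"][2],'tool shift units',(g[0]*np.cos(y)+g[1]*np.sin(y))/.08,(g[0]*np.sin(y)-g[1]*np.cos(y))/.08,-g[2]/.08)
E
```

```text
time_s: 1.98
tool_pos: [0.5974, 0.0114, 0.222]
tool_rot: [-180.0, -0.0, 92.2]
force: [0.7, -1.0, -0.3]
grip_width: 0.0004
grasp_force: 0.0
time_s: 2.6
tool_pos: [0.5182, 0.274, 0.2221]
tool_rot: [-180.0, -0.0, 118.3]
force: [0.6, 0.6, -0.3]
grip_width: 0.0006
grasp_force: 0.0
[0.52353775 0.27058131 0.13081706]
(523.182373046875, 264.92169189453125) (57.50182342529297, 53.74879455566406) 62.125823974609375
[0.51817566 0.27400666 0.22208836] 118.29674266864956 tool shift units -0.12965915228824926 0.0012726564895067368 1.088604556888523
```

```bash
python3 -m creep '{"translation":[[0,0,0.26],[0,0,0.26],[0,0,0.26],[0,0,0.26],[0,0,0.02]],"turn":[[0,0,0],[0,0,0],[0,0,0],[0,0,0],[0,0,0]],"grip":[0,0,0,0,0]}'
python3 -m creep '{"translation":[[0,0,0.04],[0,0,0.04],[0,0,0.04],[0,0,0.04],[0,0,0.04]],"turn":[[0,0,0],[0,0,0],[0,0,0],[0,0,0],[0,0,0]],"grip":[0,0,0,0,0]}'
python3 -m creep '{"translation":[[0,0,0.03],[0,0,0.03],[0,0,0.03],[0,0,0.02],[0,0,0]],"turn":[[0,0,0],[0,0,0],[0,0,0],[0,0,0],[0,0,0]],"grip":[0,0,0,0,0]}'
python3 -c "
from h import *
c=cam('top');save(c,'pics/top1.png');P=cloud(c);print(np.nanmean(P[160:180,225:245],(0,1)))"
```

```text
time_s: 3.22
tool_pos: [0.5182, 0.2713, 0.1354]
tool_rot: [-179.8, -0.0, 118.1]
force: [-0.4, 0.2, 0.6]
grip_width: 0.0004
grasp_force: 0.0
time_s: 3.85
tool_pos: [0.518, 0.2738, 0.1236]
tool_rot: [-180.0, -0.0, 118.2]
force: [-5.8, -0.9, 9.5]
grip_width: 0.0007
grasp_force: 4.6
time_s: 4.47
tool_pos: [0.5177, 0.2745, 0.1146]
tool_rot: [-180.0, -0.1, 118.2]
force: [-4.4, 0.5, 7.5]
grip_width: 0.0005
grasp_force: 3.7
[0.67603069 0.21074605 0.08505277]
```

```bash
python3 -m creep '{"translation":[[0,0,0.02],[0,0,0.02],[0,0,0.02],[0,0,0.01],[0,0,0]],"turn":[[0,0,0],[0,0,0],[0,0,0],[0,0,0],[0,0,0]],"grip":[0,0,0,0,0]}'
python3 -m creep '{"translation":[[0,0,0],[0,0,0],[0,0,0],[0,0,0],[0,0,0]],"turn":[[0,0,0],[0,0,0],[0,0,0],[0,0,0],[0,0,0]],"grip":[0,0,0,0,0]}' >/dev/null
python3 -m creep '{"translation":[[0,0,0],[0,0,0],[0,0,0],[0,0,0],[0,0,0]],"turn":[[0,0,0],[0,0,0],[0,0,0],[0,0,0],[0,0,0]],"grip":[0,0,0,0,0]}'
python3 -c "
from h import *
c=cam('side');d=cam('top')
t=np.hstack([c['frame'][150:350,150:350],d['frame'][90:290,150:350]])
cv2.imwrite('pics/c2.png',cv2.resize(t[:,:,::-1],None,fx=2,fy=2))"
```

```text
time_s: 5.15
tool_pos: [0.5174, 0.2748, 0.1092]
tool_rot: [-180.0, -0.1, 118.2]
force: [-6.4, 0.8, 9.4]
grip_width: 0.0003
grasp_force: 4.6
time_s: 6.4
tool_pos: [0.5174, 0.2748, 0.1089]
tool_rot: [-180.0, -0.1, 118.2]
force: [-5.5, 0.8, 7.3]
grip_width: 0.0001
grasp_force: 3.7
```

View pics/c2.png

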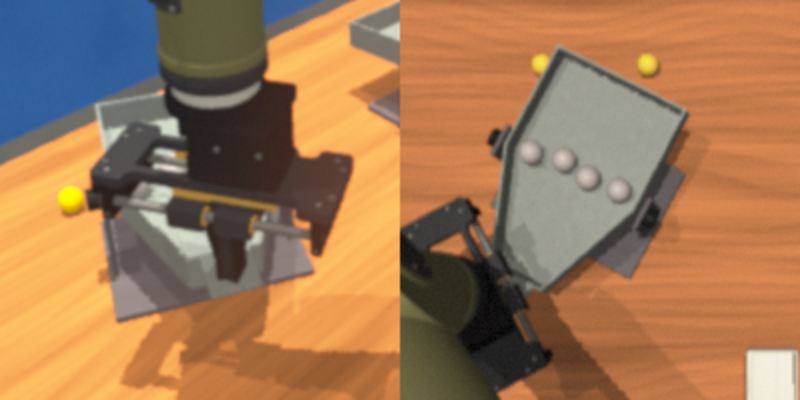

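The balls (crop top view, (530,152) to (619,190)) are rolling gently at mid-tray; I'll hold while they arrive.

```bash
for i in 1 2 3 4; do python3 -m creep '{"translation":[[0,0,0],[0,0,0],[0,0,0],[0,0,0],[0,0,0]],"turn":[[0,0,0],[0,0,0],[0,0,0],[0,0,0],[0,0,0]],"grip":[0,0,0,0,0]}' >/dev/null; done
python3 -c "
from h import *
d=cam('top')
t=d['frame'][90:290,150:350]
cv2.imwrite('pics/c3.png',cv2.resize(t[:,:,::-1],None,fx=2.5,fy=2.5)); print(env.get_obs()['time_s'])"
```

```text
9.05
```

View pics/c3.png

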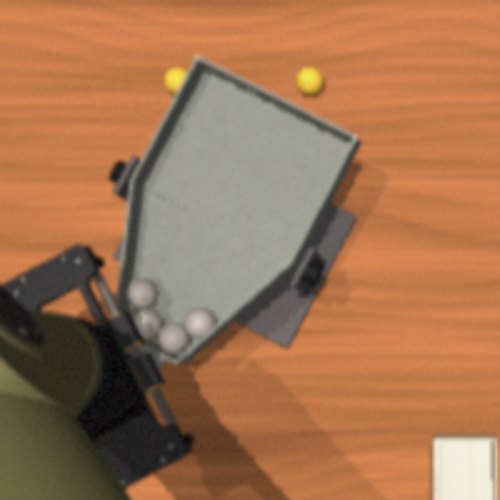

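All four balls are in the nose, at crop (142,293), (148,322), (173,337) and (200,322). Now I'll tip it the rest of the way smoothly.

```bash
for i in 1 2 3; do python3 -m creep '{"translation":[[0,0,0.04],[0,0,0.04],[0,0,0.04],[0,0,0.04],[0,0,0.04]],"turn":[[0,0,0],[0,0,0],[0,0,0],[0,0,0],[0,0,0]],"grip":[0,0,0,0,0]}'|grep -E "pos|force:"; done
python3 -m creep '{"translation":[[0,0,0.02],[0,0,0.01],[0,0,0.01],[0,0,0],[0,0,0]],"turn":[[0,0,0],[0,0,0],[0,0,0],[0,0,0],[0,0,0]],"grip":[0,0,0,0,0]}'
```

```text
tool_pos: [0.5189, 0.2725, 0.091]
force: [0.5, 1.8, 4.6]
grasp_force: 2.2
tool_pos: [0.5194, 0.2721, 0.0751]
force: [3.0, -0.5, 5.3]
grasp_force: 2.0
tool_pos: [0.5189, 0.2724, 0.059]
force: [0.7, -0.6, 4.1]
grasp_force: 2.0
time_s: 11.55
tool_pos: [0.519, 0.2725, 0.0562]
tool_rot: [-180.0, 0.0, 118.1]
force: [0.4, -0.8, 4.9]
grip_width: 0.0007
grasp_force: 2.1
```

```bash
python3 -m creep '{"translation":[[0,0,-0.05],[0,0,-0.2],[0,0,-0.5],[0,0,-0.6],[0,0,-0.6]],"turn":[[0,0,0],[0,0,0],[0,0,0],[0,0,0],[0,0,0]],"grip":[0,0,0,0,0]}'
python3 -m creep '{"translation":[[0.6,0,-0.3],[0.7,0,-0.3],[0.7,0,0],[0.7,0,0],[0,0,0]],"turn":[[0,0,-0.029],[0,0,-0.029],[0,0,-0.029],[0,0,-0.029],[0,0,0]],"grip":[0,0,0,0,0]}'
python3 - <<'E'
from h import *
c=cam('side');d=cam('top');P=cloud(d)
f=P[150:190,230:250].reshape(-1,3); 
A=np.c_[f[:,:2],np.ones(len(f))];s=np.linalg.lstsq(A,f[:,2],rcond=None)[0];print('tilt',np.arctan(np.hypot(*s[:2])))
g=P[150:185,410:435].reshape(-1,3);g=g[np.isfinite(g[:,2])]
t=np.hstack([c['frame'][150:350,150:350],d['frame'][90:290,150:350]])
cv2.imwrite('pics/c4.png',cv2.resize(t[:,:,::-1],None,fx=2,fy=2)); print(env.get_obs()['time_s'])
E
```

```text
time_s: 12.18
tool_pos: [0.5185, 0.2729, 0.2142]
tool_rot: [-180.0, -0.0, 118.2]
force: [0.7, 0.5, 0.2]
grip_width: 0.0007
grasp_force: 0.0
time_s: 12.8
tool_pos: [0.3856, 0.4505, 0.2614]
tool_rot: [179.9, -0.2, 139.7]
force: [0.3, 0.0, 0.3]
grip_width: 0.0004
grasp_force: 0.0
 ** On entry to DLASCL parameter number  4 had an illegal value
 ** On entry to DLASCL parameter number  4 had an illegal valueTraceback (most recent call last):
  File "<stdin>", line 4, in <module>
    x, resids, rank, s = _umath_linalg.lstsq(a, b, rcond,
                         ~~~~~~~~~~~~~~~~~~~^^^^^^^^^^^^^
                                             signature=signature)
                                             ^^^^^^^^^^^^^^^^^^^^
    raise LinAlgError("SVD did not converge in Linear Least Squares")
numpy.linalg.LinAlgError: SVD did not converge in Linear Least Squares
```

```bash
python3 - <<'E'
from h import *
c=cam('side');d=cam('top');P=cloud(d)
f=P[150:190,230:250].reshape(-1,3); f=f[np.isfinite(f[:,2])]
A=np.c_[f[:,:2],np.ones(len(f))];s=np.linalg.lstsq(A,f[:,2],rcond=None)[0];print('tilt',np.arctan(np.hypot(*s[:2])))
t=np.hstack([c['frame'][150:350,150:350],d['frame'][90:290,150:350]])
cv2.imwrite('pics/c4.png',cv2.resize(t[:,:,::-1],None,fx=2,fy=2)); print(env.get_obs()['time_s'])
E
```

```text
tilt 0.422128862545134
13.0
```

View pics/c4.png

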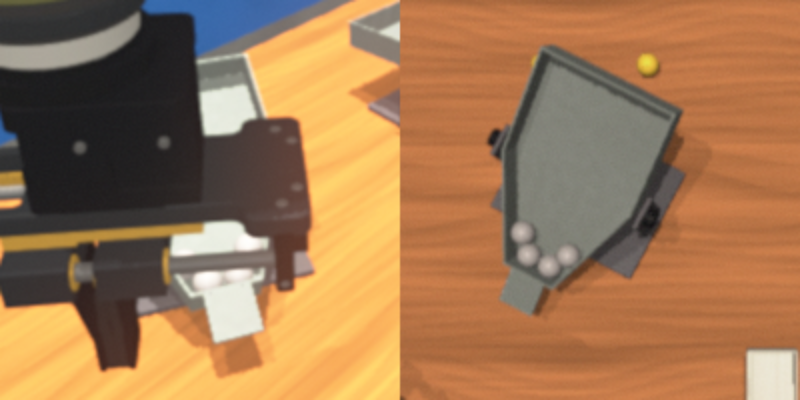

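All four balls lie together in the nose, at crop (523,232), (528,255), (549,266) and (568,255). The tray has stayed at about 0.4 rad and the gripper is clear.

```bash
python3 -m creep '{"translation":[[0,0,0],[0,0,0],[0,0,0],[0,0,0],[0,0,0]],"turn":[[0,0,0],[0,0,0],[0,0,0],[0,0,0],[0,0,0]],"grip":[0,0,0,0,0]}' | head -2
python3 -c "
from cell import env
print(env.sign_off())"
```

```text
time_s: 13.62
tool_pos: [0.3919, 0.4459, 0.2601]
the job is handed in; nothing more can be done
None
```

The ball tray is tipped to about 0.4 rad and stays there, all four balls are together in its nose with none spilled, the nut tray was not touched, and the job was handed in at 13.6 s.

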